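# Half red light on a shielded culture flask

## Robot

A 7-joint arm with a two-finger parallel gripper is mounted at the origin on the work surface. World frame = base frame: x ahead of the robot, y to its left, z up, the work surface at z = 0. Lengths are in m, angles in rad, forces in N, time in s.
With the tool pointing down it reaches from about 0.35 to 0.9 m from the base axis. Payload 7.2 kg.
Tool frame: the origin (TCP) lies midway between the tips of the shut fingers; the grasp point (between the pads) lies 19 mm behind it (r.tcp_to_grasp is the z of the grasp point in the tool frame, in m); z points along the fingers, y is the line along which they close (so a half turn about z gives the same grasp; the last joint's range is limited). The gripper opens to 85 mm and grips with 20 to 120 N. Pads are 22 mm wide; open, the fingers measure 114 mm over their backs; the gripper's body (76 mm by 85 mm) begins 54 mm behind the grasp point. The pads swing forward as they close: fully open they stand 13 mm farther back than shut.
Start: joints at [1.082, 0.411, -0.013, 1.596, 0.006, 1.134, -0.082], TCP at [0.255, -0.57, 0.231] pointing down, gripper open.
Joint ranges: [-2.95, 2.95], [-0.29, 1.99], [-1.47, 1.44], [0.14, 2.54], [-1.03, 4.17], [0.13, 1.85], [-2.86, 2.86]. Speed limits (rad/s): [2.39, 2.39, 3.01, 3.01, 3.14, 3.14, 3.14].

## Interface

Orientations are given as a unit quaternion [w, x, y, z].
In Python, from station import r, camera, camera_info, ticket gives the robot as it stands.
- The arm moves only by the tool play_rows, never from a script. Its argument "deltas" is text: rows parted by semicolons, each of 7 numbers parted by spaces: the shift along the tool's x, y, z in mm, then the turn, a rotation vector about the tool's x, y, z in rad, then the gripper command: -1 is shut, 1 is fully open, values between are in proportion. A call has 1 to 20 rows; each row shifts and turns the commanded pose from where the row before left it, along the tool's axes as they then stand; what a row does not reach is not made up. A row lasts 1/8 s, in which the tool goes at most 62.5 mm and 10.7 degrees, less where a joint would pass 70% of its speed; a pose out of reach is approached as far as the arm can. A call with a gripper value outside its range is refused whole. The fingers move at their own pace and stop on an object; "grip_force" is the grip in N (left out, the last holds). Time passes only in rows, so rows that do not move let the fingers close. It gives the time, the measured TCP pose, the force, the opening and the grip force at its end, in the units of the state.
- r.get_obs(): the state, without advancing time (a new reading comes with each control period).
- camera(name): name is "side" or "top" or "wrist"; returns the picture (384x512x3 uint8, blue, green, red); there is no depth.
- camera_info(name): a dict with "fx", "fy", "cx", "cy" (pixels), "view" (4x4, takes a point from world to camera coordinates); the wrist camera has in their place "T_tool_cam" (4x4, takes a point from camera to tool coordinates, whose origin is the TCP and whose axes are the flange's). Camera axes: x right, y down, z forward; pixel columns grow to the right and rows downward; lengths in m; the calibration is good to about 2 mm. A picture is of the moment at which its call begins: read the wrist's pose just before it. camera_info takes no time and is no camera call.
- ticket.job_done(): hands the job in; it is judged then, once.
The state is a dict: "time_s": time; "joints": joint angles; "qvel": joint speeds; "tau": joint torques, N m; "tool_pos": TCP position; "eef_rot": TCP orientation; "wrist_force": force on the tool from outside, world axes, zero at the start; "moment": the same for the moment, N m; "opening": opening from 0.0 (shut) to 1.0 (fully open); "grip_force": force on a finger pad.
Only numpy, scipy, OpenCV 4.12 (cv2) and the standard library are available. Lean on these libraries where they do the work, as an engineer would, in place of code of your own. Each camera call takes 0.05 s, during which the arm holds its last target. There are 200 camera calls.

## Task

Set the cell imager up for a red exposure at half light: push the green light slide, which the last user left pulled out, fully home, and set the navy light shield down gently, flat on the black stage, over the flask with the orange cap. Only when both are done, draw the red slide out to its first click and no further (the second click is full light and would bleach the cells). Leave the blue slide home, the flask where it lies and everything else undisturbed.

Things in the scene. Friction and masses are not known exactly. Their poses are not given: they have to be found in the camera images.
- imager: Cell imager: white box, fixed, 300 x 300 mm, 110 mm high. Origin: centre of its underside, on the bench; x from its front to its rear, z up. The slide knobs stand on its front face at x = -150, y = -60, 0 and +60 mm, 85 mm up; which colour is where changes. A display on the rear edge of its top (x over +115 mm) rises to 232 mm; focus knobs stick out 45 mm at the -y side.
- stage_center (a point): Centre of the imager's black stage plate, on its upper face, 122 mm straight above the imager's origin. The plate is flat, 190 mm along the imager's x and 320 mm along its y. Between it and the front face a 55 mm strip of the top is bare, 110 mm above the bench. Axes as the imager's.
- slide_red (a joint): Slide of the red light, home at the start. Travel in m out of the imager's front (its -x): 0 = home (dark), 0.020 = first click (half light), 0.040 = second click (full light; stop at 0.041). Sprung clicks hold it at these and draw it in from up to 7 mm either side when let go; each takes about 6 N to leave, in or out.
- slide_green (a joint): Slide of the green light, at the second click at the start. Travel in m out of the imager's front (its -x): 0 = home (dark), 0.020 = first click (half light), 0.040 = second click (full light; stop at 0.041). Sprung clicks hold it at these and draw it in from up to 7 mm either side when let go; each takes about 6 N to leave, in or out.
- slide_blue (a joint): Slide of the blue light, home at the start, to stay there. Travel in m out of the imager's front (its -x): 0 = home (dark), 0.020 = first click (half light), 0.040 = second click (full light; stop at 0.041). Sprung clicks hold it at these and draw it in from up to 7 mm either side when let go; each takes about 6 N to leave, in or out.
- red_knob (a point): Centre of the red slide's knob: red cylinder, 18 mm diameter, 18 mm long, its outer end flanged (23 mm diameter, 5 mm thick), axis level and square to the imager's front. With the slide home this point is 25 mm out from the front face and the knob reaches from 14 to 37 mm out; it moves with its slide. 85 mm above the bench, 25 mm below the body's top. Axes as the imager's.
- green_knob (a point): Centre of the green slide's knob: green cylinder, 18 mm diameter, 18 mm long, its outer end flanged (23 mm diameter, 5 mm thick), axis level and square to the imager's front. With the slide home this point is 25 mm out from the front face and the knob reaches from 14 to 37 mm out; it moves with its slide. 85 mm above the bench, 25 mm below the body's top. Axes as the imager's.
- blue_knob (a point): Centre of the blue slide's knob: blue cylinder, 18 mm diameter, 18 mm long, its outer end flanged (23 mm diameter, 5 mm thick), axis level and square to the imager's front. With the slide home this point is 25 mm out from the front face and the knob reaches from 14 to 37 mm out; it moves with its slide. 85 mm above the bench, 25 mm below the body's top. Axes as the imager's.
- shield_center (a point): Centre of the light shield, 38.5 mm above its lower rim: navy-blue cover, open below, 136 (its x) x 90 (y) x 46 mm, walls and top 3 mm, 0.24 kg, stands on the bench at the start, z up. On top, along x, a light-grey handle bar 76 long, 14 wide, 14 mm high, its centre 31.5 mm straight above this point (70 mm above the rim), on posts at both ends, 17 mm of air under it.
- flask_center (a point): Centre of the culture flask lying on the stage, half-way up its 27 mm: clear body 70 x 50 x 27 mm, orange cap at +x, in all from -50 to +52 mm along its own x and 50 mm along y; 0.07 kg, loose. Its x lies roughly across the imager (along the imager's y). The shield goes over it lengthwise, with about 14 mm to spare all round when centred.
- spare_flask_center (a point): Bystander: a like flask with a blue cap, lying on the bench; centre, half-way up 27 mm.
- media_bottle: Bystander: bottle, 68 mm diameter, 160 mm high, blue cap; origin at the centre of its underside.
- dishes: Bystander: stack of three clear dishes, 60 mm diameter, 47 mm high; origin at the centre of its underside.
- marker: Bystander: white marker pen with a red cap, 130 mm long along x, 13 mm thick; origin under its middle.
There are look-alikes about, which are no part of the job. Of the things that look like the part that bears shield_center, the larger one is meant.

How it is judged:
By the outcome, as a careful person would: the job done as asked, in the order asked, and still so for the second after the job is handed in, with the robot touching nothing.
It also fails if it takes over 58 s, if anything falls off the work surface, if the arm or the gripper's body presses on something with over 40 N, if the wrist force passes 120 N, or if a joint passes its speed limit or range.

## Working session

There is one attempt and no reset: what is moved stays moved. The work goes in short steps, Python scripts to look and compute and a tool call to move; the robot and the scene stay as the last step left them, time stands still between calls to the robot, and variables do not carry over. Pictures are saved under pics/ and viewed, at most 11 in all, crops included, and the job is handed in when it is done.

Besides the shell and the picture viewer there is one more tool, called by a JSON object that holds its "op" and its "data", one argument or row to a line. play_rows: Moves the arm, as the interface text tells. Its arguments: {"type":"object","properties":{"deltas":{"type":"string"},"grip_force":{"type":"number"}},"required":["deltas"]}

```bash
ls; mkdir -p pics; python3 - <<'E'
from station import r,camera,camera_info
import cv2,numpy as np
for n in("top","side"):
    cv2.imwrite(f"pics/{n}0.png",camera(n)); i=camera_info(n); print(n,i['fx'],i['cx'],i['cy'],np.round(np.array(i['view']),3).tolist())
print(camera_info("wrist")); o=r.get_obs(); print(o, r.tcp_to_grasp)
E
```

```text
pics
top 399.050634783514 259.0958849023259 192.2386039306937 [[-0.003, -1.0, -0.0, 0.05], [-0.995, 0.003, -0.101, 0.533], [0.101, 0.0, -0.995, 1.169], [0.0, 0.0, 0.0, 1.0]]
side 401.88877892985454 263.9556744344266 193.64143706683447 [[-0.766, -0.643, 0.023, 0.449], [-0.397, 0.444, -0.803, 0.272], [0.506, -0.624, -0.595, 1.168], [0.0, 0.0, 0.0, 1.0]]
{'fx': 320.4961316189992, 'fy': 320.4961316189992, 'cx': 255.2718145015373, 'cy': 189.93884019837225, 'T_tool_cam': array([[ 1.44568548e-03, -9.56239782e-01, -2.92580570e-01,
         7.44331585e-02],
       [ 9.99998348e-01,  1.70482034e-03, -6.30711507e-04,
        -5.98234803e-04],
       [ 1.10190874e-03, -2.92579175e-01,  9.56240667e-01,
        -1.43181368e-01],
       [ 0.00000000e+00,  0.00000000e+00,  0.00000000e+00,
         1.00000000e+00]])}
{'time_s': 0.1, 'joints': array([ 1.08183767,  0.41185643, -0.01273927,  1.59697259,  0.00563614,
        1.13433713, -0.08219589]), 'qvel': array([-0.00030847, -0.00087278, -0.00130156, -0.00263789,  0.00032978,
        0.00220153,  0.00075441]), 'tau': array([ 2.68558710e-03, -6.01832414e+01,  6.84371330e-01, -3.00092983e+01,
        1.40618702e-02,  6.45335080e-03,  3.16194985e-05]), 'tool_pos': array([ 0.25506012, -0.57007433,  0.23050929]), 'eef_rot': array([-7.35486833e-04,  9.77944310e-01,  2.08864396e-01, -2.23940638e-04]), 'wrist_force': array([-0.06256028, -0.34841339, -0.45269756]), 'moment': array([-0.03245358, -0.00417329,  0.00090258]), 'grip_force': 0.0, 'opening': 0.9995576840733249} -0.0187
```

View pics/top0.png

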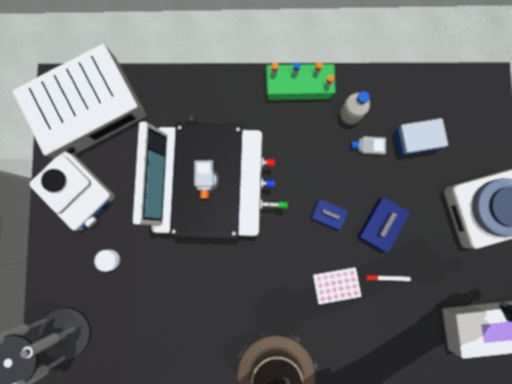

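View pics/side0.png

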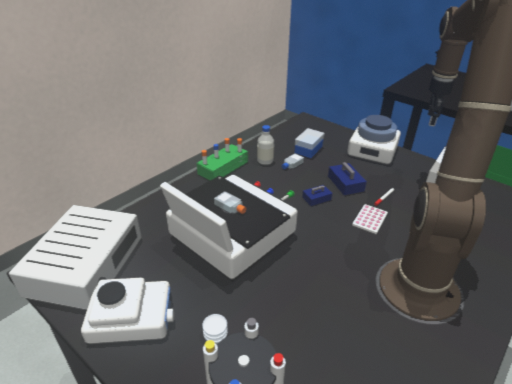

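The top view shows the imager at (200,180), front to the right, with knobs red (270,162), blue (268,184) and green pulled out (284,205). The orange-cap flask is at (205,178).

Shield candidates are the navy cover with handle at (385,225), the larger one and so my choice, a small navy cover at (330,214), and a blue/white box at (422,138). Other flask: blue cap at (370,146).

```bash
cat > h.py <<'E'
import numpy as np,cv2
from scipy.spatial.transform import Rotation as R
from station import r,camera,camera_info
def cast(n,uv,z,o=None):
    i=camera_info(n); uv=np.atleast_2d(uv).astype(float)
    d=np.c_[(uv[:,0]-i['cx'])/i['fx'],(uv[:,1]-i['cy'])/i['fy'],np.ones(len(uv))]
    if n=='wrist':
        T=np.eye(4); q=o['eef_rot']; T[:3,:3]=R.from_quat([q[1],q[2],q[3],q[0]]).as_matrix(); T[:3,3]=o['tool_pos']; T=T@i['T_tool_cam']
    else: T=np.linalg.inv(np.array(i['view']))
    w=d@T[:3,:3].T; c=T[:3,3]
    return c+w*((z-c[2])/w[:,2])[:,None]
def hsv(im,lo,hi,box=None):
    m=cv2.inRange(cv2.cvtColor(im,cv2.COLOR_BGR2HSV),np.array(lo),np.array(hi))
    if box:
        k=np.zeros_like(m);x0,y0,x1,y1=box;k[y0:y1,x0:x1]=255;m&=k
    return m
def blob(m):
    cs=cv2.findContours(m,cv2.RETR_EXTERNAL,cv2.CHAIN_APPROX_NONE)[0]
    return max(cs,key=cv2.contourArea)
def cen(m):
    M=cv2.moments(m,True); return np.array([M['m10']/M['m00'],M['m01']/M['m00']])
def yaw(o):
    q=o['eef_rot']; X=R.from_quat([q[1],q[2],q[3],q[0]]).as_matrix(); return X
E
python3 - <<'E'
from h import *
im=cv2.imread('pics/top0.png'); np.set_printoptions(precision=4,suppress=True)
def p(n,*a): print(n,*a)
nav=hsv(im,(105,120,30),(130,255,160),(350,190,420,260)); c=blob(nav); rc=cv2.minAreaRect(c); p('shield rect',rc,cast('top',cv2.boxPoints(rc),.046))
nav=hsv(im,(105,120,30),(130,255,160),(305,195,352,235)); c=blob(nav); rc=cv2.minAreaRect(c); p('small rect',rc)
hb=hsv(im,(0,0,90),(180,90,255),(365,200,405,250)); c=blob(hb); rc=cv2.minAreaRect(c); p('handle',rc,cast('top',cv2.boxPoints(rc),.077))
for n,lo,hi in(('red',(0,120,80),(8,255,255)),('green',(50,120,60),(75,255,255)),('blue',(110,150,120),(128,255,255))):
    m=hsv(im,lo,hi,(258,150,295,215)); c=blob(m); p(n,cv2.boundingRect(c),cast('top',cen(m),.088))
m=hsv(im,(0,0,170),(180,50,255),(238,120,262,245)); c=blob(m); rc=cv2.minAreaRect(c); p('strip',rc,cast('top',cv2.boxPoints(rc),.110))
m=hsv(im,(5,150,120),(18,255,255),(180,150,230,210)); p('cap',cast('top',cen(m),.145))
m=hsv(im,(0,0,90),(180,255,255),(180,150,225,205)); c=blob(m); rc=cv2.minAreaRect(c); p('flask',rc,cast('top',rc[0],.145),cast('top',cv2.boxPoints(rc),.145))
cv2.imwrite('pics/crop1.png',cv2.resize(im[110:260,140:440],None,fx=2.6,fy=2.6,interpolation=cv2.INTER_CUBIC))
E
```

```text
shield rect ((383.7461853027344, 224.56924438476562), (34.35762023925781, 48.12547302246094), 29.74488067626953) [[ 0.3993 -0.2366  0.046 ]
 [ 0.5215 -0.3104  0.046 ]
 [ 0.471  -0.3962  0.046 ]
 [ 0.3499 -0.3219  0.046 ]]
small rect ((329.04119873046875, 214.46470642089844), (32.16022491455078, 21.39164161682129), 22.833654403686523)
handle ((388.02545166015625, 224.28659057617188), (5.586608409881592, 27.294572830200195), 28.610462188720703) [[ 0.4052 -0.2921  0.077 ]
 [ 0.4731 -0.3317  0.077 ]
 [ 0.4654 -0.3455  0.077 ]
 [ 0.3976 -0.3058  0.077 ]]
red (266, 159, 10, 8) [[0.6131 0.0157 0.088 ]]
green (279, 201, 9, 8) [[ 0.4917 -0.0201  0.088 ]]
blue (266, 180, 8, 7) [[0.5533 0.018  0.088 ]]
strip ((251.02439880371094, 182.36631774902344), (21.753145217895508, 105.11457824707031), 2.2025983333587646) [[0.4078 0.1063 0.11  ]
 [0.7037 0.0955 0.11  ]
 [0.7011 0.0339 0.11  ]
 [0.4053 0.0463 0.11  ]]
cap [[0.5159 0.1969 0.145 ]]
flask ((205.0, 179.0), (38.0, 24.0), 90.0) [[0.5576 0.1945 0.145 ]] [[0.6099 0.2278 0.145 ]
 [0.6097 0.1624 0.145 ]
 [0.5059 0.1616 0.145 ]
 [0.5061 0.2263 0.145 ]]
```

View pics/crop1.png

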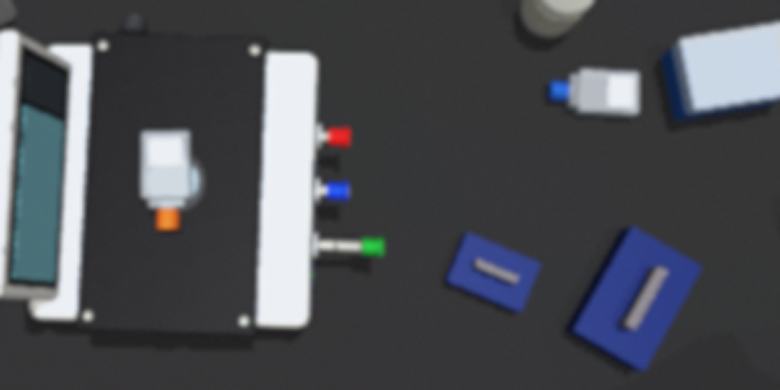

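The crop confirms the larger navy cover with its grey bar is the right shield. Knobs, from imager -y to +y, are red, blue and green (pulled out). I'll approach the front of the green knob and look closer.

{"op": "play_rows", "data": {
  "deltas": "29.2 -23.7 2 0 0 0 -1;29.2 -23.7 2 0 0 0 -1;29.2 -23.7 2 0 0 0 -1;29.2 -23.7 2 0 0 0 -1;29.2 -23.7 2 0 0 0 -1;29.2 -23.7 2 0 0 0 -1;29.2 -23.7 2 0 0 0 -1;29.2 -23.7 2 0 0 0 -1;29.2 -23.7 2 0 0 0 -1;29.2 -23.7 2 0 0 0 -1;29.2 -23.7 2 0 0 0 -1;29.2 -23.7 2 0 0 0 -1;29.2 -23.7 2 0 0 0 -1;29.2 -23.7 2 0 0 0 -1;0 0 0 0 0 0.152 -1;0 0 0 0 0 0.152 -1;0 0 0 0 0 0.153 -1;0 0 0 0 0 0 -1"
}}

```text
time_s: 2.35
tool_pos: [0.4927, -0.1005, 0.203]
eef_rot: [0.0, 1.0, -0.017, -0.0]
wrist_force: [0.8, -0.5, 0.2]
opening: 0.002
grip_force: 0.0
```

```bash
python3 - <<'E'
from h import *
np.set_printoptions(precision=4,suppress=True)
o=r.get_obs(); im=camera('wrist'); cv2.imwrite('pics/w1.png',im); X=yaw(o)
print(o['tool_pos'],o['joints'],np.degrees(np.arctan2(X[1,0],X[0,0])))
for n,lo,hi in(('red',(0,150,80),(6,255,255)),('green',(50,120,60),(75,255,255)),('blue',(110,170,120),(128,255,255))):
    m=hsv(im,lo,hi)
    try:
        c=blob(m); q=cast('wrist',c[:,0],.09,o); print(n,cv2.boundingRect(c),q.min(0),q.max(0))
    except Exception as e: print(n,e)
E
```

```text
[ 0.4927 -0.1005  0.203 ] [ 0.3044  0.2464 -0.2357  1.9093  0.0681  0.9942 -1.5674] -2.0035555058512413
red (71, 16, 42, 35) [0.5998 0.0017 0.09  ] [0.6224 0.0298 0.09  ]
green (144, 176, 32, 27) [ 0.48   -0.0336  0.09  ] [ 0.5027 -0.0061  0.09  ]
blue (401, 142, 111, 148) [ 0.3861 -0.3222  0.09  ] [ 0.5222 -0.2275  0.09  ]
```

View pics/w1.png

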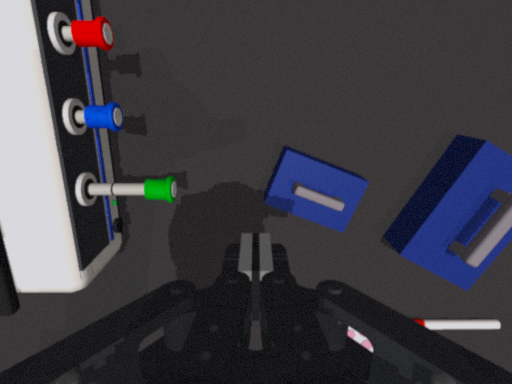

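The wrist view shows the knobs clearly, with green's end at about (172,190). Measured: green end at y≈-0.034, x≈0.4915. Next: descend and push.

{"op": "play_rows", "data": {
  "deltas": "0 0 33 0 0 0 -1;0 0 33 0 0 0 -1;0 0 34 0 0 0 -1;0 0 30 0 0 0 -1;0 -10 2 0 0 0 -1;0 -20 0 0 0 0 -1;0 -10 0 0 0 0 -1;0 -5 0 0 0 0 -1;0 -5 0 0 0 0 -1;0 -5 0 0 0 0 -1;0 -5 0 0 0 0 -1"
}}

```text
time_s: 3.78
tool_pos: [0.4951, -0.0414, 0.0714]
eef_rot: [0.0, 1.0, -0.019, 0.0]
wrist_force: [-0.9, -4.8, 1.8]
opening: -0.002
grip_force: 2.5
```

{"op": "play_rows", "data": {
  "deltas": "0 -5 0 0 0 0 -1;0 -5 0 0 0 0 -1;0 -5 0 0 0 0 -1;0 -5 0 0 0 0 -1;0 -3 0 0 0 0 -1;0 0 0 0 0 0 -1"
}}

```text
time_s: 4.53
tool_pos: [0.4958, -0.018, 0.0712]
eef_rot: [0.0, 1.0, -0.018, -0.0]
wrist_force: [0.3, -4.6, 0.3]
opening: -0.002
grip_force: 2.1
```

```bash
python3 - <<'E'
from h import *
np.set_printoptions(precision=4,suppress=True)
im=camera('top');o=r.get_obs();print(o['tool_pos'],o['wrist_force'])
cv2.imwrite('pics/t2.png',im)
m=hsv(im,(50,120,60),(75,255,255),(255,190,300,215)); print(cv2.boundingRect(blob(m)),cast('top',cen(m),.088))
E
```

```text
[ 0.4958 -0.018   0.0712] [-0.7421 -3.682  -1.4252]Traceback (most recent call last):
  File "<stdin>", line 5, in <module>
  File "h.py", line 19, in blob
    return max(cs,key=cv2.contourArea)
ValueError: max() iterable argument is empty
```

{"op": "play_rows", "data": {
  "deltas": "0 -4 0 0 0 0 -1;0 -4 0 0 0 0 -1;0 -3 0 0 0 0 -1;0 0 0 0 0 0 -1"
}}

```text
time_s: 5.08
tool_pos: [0.4963, -0.0059, 0.0713]
eef_rot: [-0.0, 1.0, -0.018, 0.0]
wrist_force: [0.5, 0.2, 0.2]
opening: 0.003
grip_force: 0.0
```

{"op": "play_rows", "data": {
  "deltas": "0 -2 0 0 0 0 -1;0 -2 0 0 0 0 -1;0 0 0 0 0 0 -1"
}}

```text
time_s: 5.45
tool_pos: [0.4963, -0.0046, 0.0713]
eef_rot: [0.001, 1.0, -0.019, -0.0]
wrist_force: [-0.6, -5.9, 0.9]
opening: -0.003
grip_force: 3.0
```

{"op": "play_rows", "data": {
  "deltas": "0 15 0 0 0 0 -1;0 25 0 0 0 0 -1;0 30 -10 0 0 0 -1;0 20 -30 0 0 0 -1;0 5 -45 0 0 0 -1;0 0 -45 0 0 0 -1;0 0 0 0 0 0 -1"
}}

```text
time_s: 6.32
tool_pos: [0.495, -0.0985, 0.2047]
eef_rot: [0.0, 1.0, -0.019, 0.003]
wrist_force: [-0.5, 0.2, -0.2]
opening: 0.002
grip_force: 0.0
```

```bash
python3 - <<'E'
from h import *
np.set_printoptions(precision=4,suppress=True)
o=r.get_obs(); im=camera('wrist'); cv2.imwrite('pics/w2.png',im); X=yaw(o)
print(o['tool_pos'],np.degrees(np.arctan2(X[1,0],X[0,0])))
for n,lo,hi,b in(('red',(0,150,80),(6,255,255),(40,0,150,80)),('green',(50,120,60),(75,255,255),None),('blue',(110,170,120),(128,255,255),(75,80,160,160))):
    c=blob(hsv(im,lo,hi,b)); q=cast('wrist',c[:,0],.09,o); print(n,cv2.boundingRect(c),q.min(0),q.max(0))
E
```

```text
[ 0.495  -0.0985  0.2047] -2.1285980778302322
red (76, 22, 42, 34) [0.5999 0.0011 0.09  ] [0.6223 0.0299 0.09  ]
green (99, 179, 35, 29) [0.4798 0.0043 0.09  ] [0.5043 0.0343 0.09  ]
blue (89, 80, 31, 55) [0.5415 0.0076 0.09  ] [0.5829 0.0318 0.09  ]
```

Green is home. Moving to above the large shield.

{"op": "play_rows", "data": {
  "deltas": "-10.4 44.3 0 0 0 0 0;-10.4 44.3 0 0 0 0 0;-10.4 44.3 0 0 0 0 0;-10.4 44.3 0 0 0 0 0;-10.4 44.3 0 0 0 0 0;0 0 0 0 0 0.165 0;0 0 0 0 0 0.165 0;0 0 0 0 0 0.166 0;0 0 0 0 0 0 0"
}}

```text
time_s: 7.5
tool_pos: [0.4322, -0.3168, 0.1998]
eef_rot: [-0.0, 0.965, -0.262, -0.001]
wrist_force: [1.2, -0.1, 0.6]
opening: 0.5
grip_force: 0.0
```

```bash
python3 - <<'E'
from h import *
np.set_printoptions(precision=4,suppress=True)
o=r.get_obs(); im=camera('wrist'); cv2.imwrite('pics/w3.png',im); X=yaw(o)
print(o['tool_pos'],np.degrees(np.arctan2(X[1,0],X[0,0])))
nav=hsv(im,(105,120,20),(130,255,255)); c=blob(nav); print('nav',cv2.boundingRect(c))
E
```

```text
[ 0.4322 -0.3168  0.1998] -30.421294120095936
nav (208, 94, 101, 141)
```

View pics/w3.png

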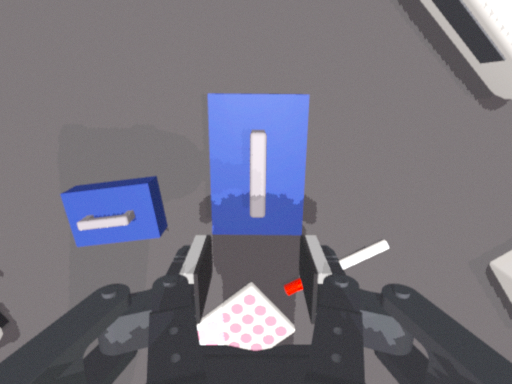

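The view shows the shield at cols 208–308 and rows 94–235, its bar at col ~258, rows 131–196, aligned with the tool axis.

```bash
python3 - <<'E'
from h import *
np.set_printoptions(precision=4,suppress=True)
o=r.get_obs(); im=cv2.imread('pics/w3.png'); X=yaw(o)
T=lambda p:(p-o['tool_pos'])@X*1000
nav=hsv(im,(105,120,20),(130,255,255)); c=blob(nav);rc=cv2.minAreaRect(c); print(rc,T(cast('wrist',cv2.boxPoints(rc),.046,o)))
m=hsv(im,(0,0,110),(180,90,255),(230,120,290,225)); c=blob(m);rc=cv2.minAreaRect(c);print(rc,T(cast('wrist',cv2.boxPoints(rc),.077,o)))
E
```

```text
((258.0, 164.0), (140.0, 100.0), 90.0) [[ 71.9032 -42.346  153.8814]
 [ 72.0318  46.4527 153.8932]
 [-63.8498  53.2509 154.1827]
 [-64.0036 -48.0685 154.1692]]
((257.5260009765625, 173.49183654785156), (16.411357879638672, 87.19393920898438), 0.9877604246139526) [[-32.9122  -6.1866 123.1088]
 [ 44.0327  -4.5884 122.9456]
 [ 43.8225   8.89   122.9479]
 [-33.1614   8.4551 123.1113]]
```

{"op": "play_rows", "data": {
  "deltas": "5 2 20 0 0 0 0;0 0 35 0 0 0 0;0 0 35 0 0 0 0;0 0 30 0 0 0 0;0 0 15 0 0 0 0;0 0 12 0 0 0 0;0 0 0 0 0 0 -1;0 0 0 0 0 0 -1;0 0 0 0 0 0 -1;0 0 0 0 0 0 -1;0 0 0 0 0 0 -1",
  "grip_force": 60
}}

```text
time_s: 8.93
tool_pos: [0.4367, -0.3216, 0.055]
eef_rot: [0.0, 0.965, -0.263, 0.001]
wrist_force: [-1.4, 1.1, 6.2]
opening: 0.15
grip_force: 59.5
```

{"op": "play_rows", "data": {
  "deltas": "0 0 -10 0 0 0 -1;0 0 -20 0 0 0 -1;0 0 -40 0 0 0 -1;0 0 -50 0 0 0 -1;0 0 -50 0 0 0 -1;0 0 -30 0 0 0 -1;0 0 0 0 0 0 -1"
}}

```text
time_s: 9.8
tool_pos: [0.4372, -0.322, 0.2569]
eef_rot: [0.001, 0.965, -0.263, 0.002]
wrist_force: [-0.1, -0.9, -2.2]
opening: 0.151
grip_force: 58.7
```

```bash
python3 - <<'E'
from h import *
o=r.get_obs(); print(o['tool_pos'],o['wrist_force'],o['opening'])
t=camera('top');s=camera('side');cv2.imwrite('pics/t3.png',t);cv2.imwrite('pics/s3.png',s)
a=cv2.resize(t[145:215,165:245],(400,350),interpolation=cv2.INTER_CUBIC)
b=cv2.resize(s[175:225,200:260],(400,333),interpolation=cv2.INTER_CUBIC)
b=cv2.copyMakeBorder(b,0,17,0,0,cv2.BORDER_CONSTANT)
cv2.imwrite('pics/fl.png',np.hstack([a,b]))
E
```

```text
[ 0.43720048 -0.32195129  0.25687484] [-0.05304914 -0.94478313 -2.24715374] 0.15090770835775508
```

View pics/fl.png

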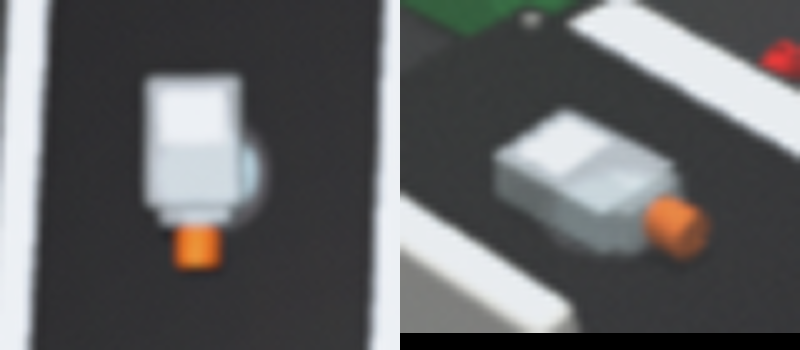

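```bash
python3 - <<'E'
from h import *
np.set_printoptions(precision=4,suppress=True)
print('bodyL',cast('top',[194,173],.149),'bodyR',cast('top',[213.4,173],.122),'top',cast('top',[203.7,160],.149),cast('top',[203.7,160],.122),'bodyend',cast('top',[203.7,186.6],.149),'capend',cast('top',[204.5,198.6],.138),'capc',cast('top',[204.5,194.5],.145), 'bodyc',cast('top',[203.7,173],.142))
# side: cap & body top corners
for q in ([494,157],[567,110],[672,165],[600,212]): print(cast('side',[200+(q[0]-400)/6.667,175+q[1]/6.667],.149))
print('cap side',cast('side',[200+278/6.667,175+228/6.667],.136))
# imager axes: stage front edge line / strip
t=cv2.imread('pics/t3.png'); m=hsv(t,(0,0,170),(180,50,255),(238,120,262,245)); rc=cv2.minAreaRect(blob(m)); print(rc)
E
```

```text
bodyL [[0.5735 0.2239 0.149 ]] bodyR [[0.5775 0.1746 0.122 ]] top [[0.6091 0.1981 0.149 ]] [[0.6141 0.2019 0.122 ]] bodyend [[0.5365 0.1973 0.149 ]] capend [[0.505  0.1963 0.138 ]] capc [[0.5155 0.1954 0.145 ]] bodyc [[0.5745 0.1987 0.142 ]]
[[0.6003 0.2276 0.149 ]]
[[0.601  0.1789 0.149 ]]
[[0.5347 0.1774 0.149 ]]
[[0.5353 0.2246 0.149 ]]
cap side [[0.5123 0.1979 0.136 ]]
((251.02439880371094, 182.36631774902344), (21.753145217895508, 105.11457824707031), 2.2025983333587646)
```

{"op": "play_rows", "data": {
  "deltas": "0 0 0 0 0 -0.1 -1;0 0 0 0 0 -0.166 -1;0 0 0 0 0 -0.15 -1;0 0 0 0 0 -0.15 -1;4 -17.5 0 0 0 0 -1;9 -35 0 0 0 0 -1;12 -45 0 0 0 0 -1;12 -45 0 0 0 0 -1;12 -45 0 0 0 0 -1;12 -45 0 0 0 0 -1;12 -45 0 0 0 0 -1;12 -45 0 0 0 0 -1;12 -45 0 0 0 0 -1;12 -45 0 0 0 0 -1;12 -45 0 0 0 0 -1;12 -35 0 0 0 0 -1;10 -20 0 0 0 0 -1;4 -10 0 0 0 0 -1;0 0 0 0 0 0 -1;0 0 0 0 0 0 -1"
}}

```text
time_s: 12.4
tool_pos: [0.5655, 0.2042, 0.2542]
eef_rot: [0.001, 1.0, 0.016, -0.0]
wrist_force: [1.7, -0.4, -2.4]
opening: 0.153
grip_force: 58.7
```

```bash
python3 - <<'E'
from h import *
np.set_printoptions(precision=4,suppress=True)
o=r.get_obs(); X=yaw(o); print(o['tool_pos'],X,o['joints'],o['wrist_force'])
im=camera('wrist');t=camera('top');s=camera('side'); cv2.imwrite('pics/s4.png',s)
a=cv2.resize(s[130:270,150:310],(400,350),interpolation=cv2.INTER_CUBIC)
b=cv2.resize(im,(400,300)); b=cv2.copyMakeBorder(b,0,50,0,0,cv2.BORDER_CONSTANT)
cv2.imwrite('pics/v4.png',np.hstack([a,b]))
E
```

```text
[0.5655 0.2042 0.2542] [[ 0.9995  0.0317 -0.0003]
 [ 0.0316 -0.9995 -0.0011]
 [-0.0003  0.0011 -1.    ]] [-0.1325  0.3846 -0.397   1.6061  0.1582  1.1835 -2.1026] [ 1.7331 -0.3502 -2.4389]
```

View pics/v4.png

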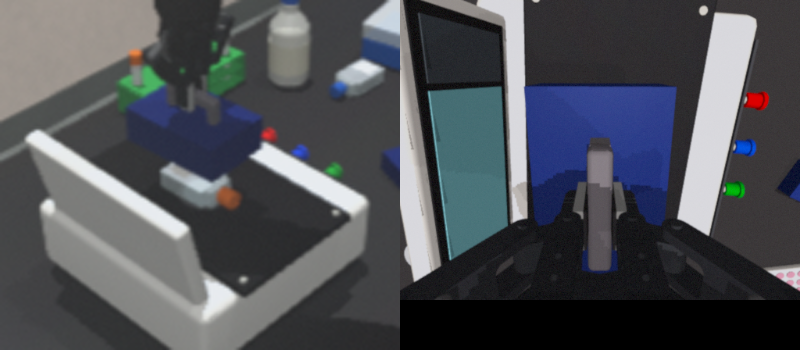

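```bash
python3 - <<'E'
from h import *
np.set_printoptions(precision=1,suppress=True)
o=r.get_obs(); X=yaw(o); z=o['tool_pos'][2]
im=cv2.resize(cv2.imread('pics/v4.png')[:300,400:],(512,384))
print(((cast('wrist',[[162.6,110],[352,110]],z-.0085,o)-o['tool_pos'])@X*1000))
t=camera('top'); cv2.imwrite('pics/t4.png',t)
E
```

```text
[[ 66.1 -43.3   8.5]
 [ 66.2  43.8   8.5]]
```

{"op": "play_rows", "data": {
  "deltas": "-4 2 0 0 0 0 -1;-3.6 1.8 0 0 0 0 -1;0 0 10 0 0 0 -1;0 0 15 0 0 0 -1;0 0 10 0 0 0 -1;0 0 5 0 0 0 -1;0 0 0 0 0 0 -1"
}}

```text
time_s: 13.48
tool_pos: [0.5579, 0.2017, 0.2137]
eef_rot: [0.0, 1.0, 0.017, -0.0]
wrist_force: [0.6, -0.0, -2.8]
opening: 0.15
grip_force: 58.7
```

```bash
python3 - <<'E'
from h import *
o=r.get_obs(); print(o['tool_pos'])
s=camera('side');t=camera('top')
a=cv2.resize(s[150:250,170:290],(480,400),interpolation=cv2.INTER_CUBIC)
b=cv2.resize(t[140:220,165:245],(320,320),interpolation=cv2.INTER_CUBIC); b=cv2.copyMakeBorder(b,0,80,0,0,cv2.BORDER_CONSTANT)
cv2.imwrite('pics/v5.png',np.hstack([a,b]))
E
```

```text
[0.5579497  0.20173521 0.21370508]
```

View pics/v5.png

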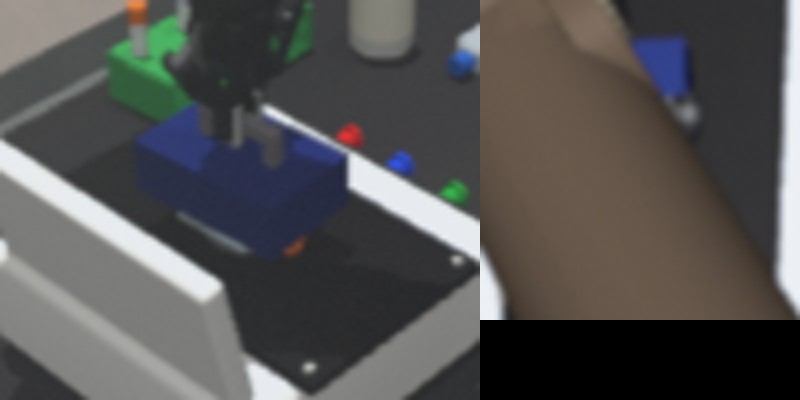

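Side view: the shield hovers over the flask, orange cap just below the near corner at (293,247), consistent with being centred. Lowering.

{"op": "play_rows", "data": {
  "deltas": "0 0.8 6 0 0 0 -1;0 0 6 0 0 0 -1;0 0 6 0 0 0 -1;0 0 6 0 0 0 -1;0 0 5 0 0 0 -1;0 0 2 0 0 0 -1;0 0 0 0 0 0 -1"
}}

```text
time_s: 14.45
tool_pos: [0.5581, 0.2009, 0.1832]
eef_rot: [0.0, 1.0, 0.017, -0.0]
wrist_force: [-1.3, -0.1, -2.4]
opening: 0.15
grip_force: 58.7
```

{"op": "play_rows", "data": {
  "deltas": "0 0 1.5 0 0 0 -1;0 0 1.5 0 0 0 -1;0 0 1 0 0 0 -1;0 0 1 0 0 0 -1;0 0 0 0 0 0 -1"
}}

```text
time_s: 15.08
tool_pos: [0.5581, 0.2009, 0.1782]
eef_rot: [0.0, 1.0, 0.017, -0.0]
wrist_force: [-0.1, -0.1, -2.0]
opening: 0.15
grip_force: 58.7
```

No contact on the way down past the flask's top. Last millimetres.

{"op": "play_rows", "data": {
  "deltas": "0 0 0.7 0 0 0 -1;0 0 0.7 0 0 0 -1;0 0 0 0 0 0 -1"
}}

```text
time_s: 15.45
tool_pos: [0.5582, 0.201, 0.1771]
eef_rot: [-0.0, 1.0, 0.017, 0.0]
wrist_force: [-0.8, -0.3, 0.2]
opening: 0.153
grip_force: 58.9
```

{"op": "play_rows", "data": {
  "deltas": "0 0 0.5 0 0 0 -1;0 0 0.5 0 0 0 -1;0 0 0 0 0 0 -1"
}}

```text
time_s: 15.82
tool_pos: [0.5582, 0.2009, 0.177]
eef_rot: [0.0, 1.0, 0.017, 0.0]
wrist_force: [-3.9, -1.5, 8.3]
opening: 0.148
grip_force: 60.2
```

{"op": "play_rows", "data": {
  "deltas": "0 0 -0.5 0 0 0 -1;0 0 0 0 0 0 0;0 0 0 0 0 0 0.3;0 0 0 0 0 0 0.3;0 0 0 0 0 0 0;0 0 -10 0 0 0 0;0 0 -25 0 0 0 0;0 0 -40 0 0 0 0;0 0 -40 0 0 0 0;0 0 0 0 0 0 0"
}}

```text
time_s: 17.08
tool_pos: [0.5596, 0.2019, 0.2957]
eef_rot: [-0.001, 1.0, 0.017, 0.003]
wrist_force: [0.2, 0.9, 0.1]
opening: 0.496
grip_force: 0.0
```

```bash
python3 - <<'E'
from h import *
np.set_printoptions(precision=4,suppress=True)
o=r.get_obs(); print(o['tool_pos'],o['wrist_force'],o['opening'])
im=camera('wrist');s=camera('side'); cv2.imwrite('pics/w6.png',im)
a=cv2.resize(s[150:250,170:290],(400,333),interpolation=cv2.INTER_CUBIC)
b=cv2.resize(im,(400,300)); b=cv2.copyMakeBorder(b,0,33,0,0,cv2.BORDER_CONSTANT)
cv2.imwrite('pics/v6.png',np.hstack([a,b]))
for n,lo,hi in(('red',(0,150,80),(6,255,255)),('green',(50,120,60),(75,255,255))):
    c=blob(hsv(im,lo,hi,(380,80,512,300))); q=cast('wrist',c[:,0],.09,o); print(n,cv2.boundingRect(c),q.min(0),q.max(0))
E
```

```text
[0.5596 0.2019 0.2957] [0.1878 0.9052 0.1387] 0.4964429088272276
red (417, 110, 30, 22) [0.6016 0.0019 0.09  ] [0.6236 0.0314 0.09  ]
green (396, 214, 26, 20) [0.4819 0.0062 0.09  ] [0.5058 0.0348 0.09  ]
```

View pics/v6.png

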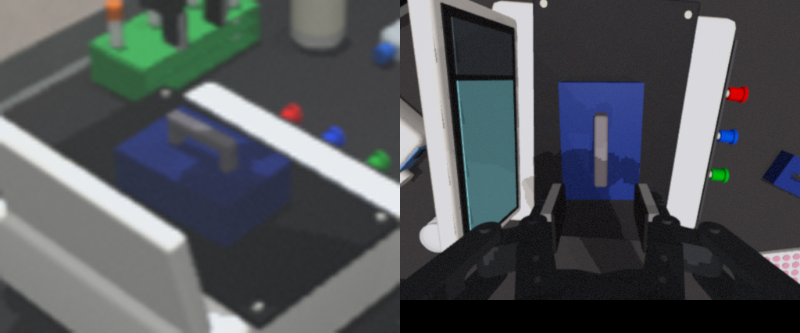

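The shield sits flat on the stage over the flask, and all three knobs are home. Moving above the red knob.

{"op": "play_rows", "data": {
  "deltas": "9.2 39.6 0 0 0 0 0;9.2 39.6 0 0 0 0 0;9.2 39.6 0 0 0 0 0;9.2 39.6 0 0 0 0 0;9.2 39.6 0 0 0 0 0;0 0 0 0 0 -0.15 0;0 0 0 0 0 -0.15 0;0 0 0 0 0 -0.15 0;0 0 0 0 0 -0.15 0;0 0 0 0 0 -0.15 0;0 0 0 0 0 -0.15 0;0 0 0 0 0 -0.15 0;0 0 0 0 0 -0.15 0;0 0 0 0 0 -0.15 0;0 0 0 0 0 -0.15 0;0 0 0 0 0 0 0;0 0 0 0 0 0 0"
}}

```text
time_s: 19.3
tool_pos: [0.6105, 0.0045, 0.2907]
eef_rot: [-0.0, 0.721, 0.693, -0.0]
wrist_force: [-0.2, -1.0, -0.7]
opening: 0.502
grip_force: 0.0
```

```bash
python3 - <<'E'
from h import *
np.set_printoptions(precision=4,suppress=True)
o=r.get_obs(); X=yaw(o); print(o['tool_pos'],X,o['joints'],o['opening'])
im=camera('wrist'); cv2.imwrite('pics/w7.png',im)
c=blob(hsv(im,(0,150,80),(6,255,255))); q=cast('wrist',c[:,0],.09,o); print(cv2.boundingRect(c),q.min(0),q.max(0))
print((np.array([.6120,.0055,.065])-o['tool_pos'])@X*1000)
E
```

```text
[0.6105 0.0045 0.2907] [[ 0.0403  0.9992 -0.0013]
 [ 0.9992 -0.0403  0.0001]
 [ 0.     -0.0013 -1.    ]] [ 0.346   0.4104 -0.603   1.5211  0.2377  1.2854 -0.3259] 0.5021255727615372
(247, 141, 21, 24) [0.6008 0.0042 0.09  ] [0.6226 0.0297 0.09  ]
[  1.0961   1.7433 225.6517]
```

View pics/w7.png

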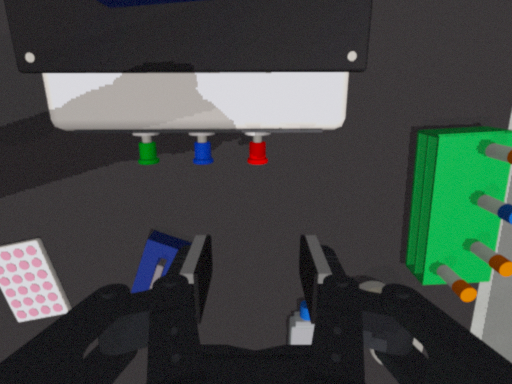

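The picture shows the red knob at (258,152), midway between the fingers (cols ~210–305). All three knobs are home and in line.

{"op": "play_rows", "data": {
  "deltas": "1.5 1.5 30 0 0 0 0;0 0 45 0 0 0 0;0 0 45 0 0 0 0;0 0 40 0 0 0 0;0 0 30 0 0 0 0;0 0 20 0 0 0 0;0 0 10 0 0 0 0;0 0 3 0 0 0 0;0 0 0 0 0 0 0"
}}

```text
time_s: 20.48
tool_pos: [0.6129, 0.0061, 0.0692]
eef_rot: [0.0, 0.72, 0.694, 0.0]
wrist_force: [-0.5, -1.0, -0.1]
opening: 0.501
grip_force: 0.0
```

{"op": "play_rows", "data": {
  "deltas": "0 -1 4 0 0 0 0;0 0 0 0 0 0 0;0 0 0 0 0 0 -1;0 0 0 0 0 0 -1;0 0 0 0 0 0 -1;0 0 0 0 0 0 -1",
  "grip_force": 40
}}

```text
time_s: 21.22
tool_pos: [0.6123, 0.006, 0.0649]
eef_rot: [0.001, 0.72, 0.694, 0.001]
wrist_force: [5.4, 0.0, 0.6]
opening: 0.242
grip_force: 39.0
```

{"op": "play_rows", "data": {
  "deltas": "-3 0 0 0 0 0 -1;-3 0 0 0 0 0 -1;-3 0 0 0 0 0 -1;-3 0 0 0 0 0 -1;-2 0 0 0 0 0 -1;-2 0 0 0 0 0 -1;0 0 0 0 0 0 -1"
}}

```text
time_s: 22.1
tool_pos: [0.6117, -0.0118, 0.0648]
eef_rot: [0.001, 0.721, 0.693, -0.0]
wrist_force: [3.8, -4.3, 1.6]
opening: 0.239
grip_force: 39.2
```

{"op": "play_rows", "data": {
  "deltas": "-1.5 0 0 0 0 0 -1;0 0 0 0 0 0 -1;0 0 0 0 0 0 -1"
}}

```text
time_s: 22.48
tool_pos: [0.6116, -0.0126, 0.0649]
eef_rot: [0.001, 0.72, 0.694, 0.0]
wrist_force: [4.4, -3.9, 2.4]
opening: 0.245
grip_force: 39.2
```

{"op": "play_rows", "data": {
  "deltas": "0 0 0 0 0 0 -0.3;0 0 0 0 0 0 0;0 0 0 0 0 0 0;0 0 0 0 0 0 0;0 0 -15 0 0 0 0;0 0 -30 0 0 0 0;0 0 -50 0 0 0 0;0 0 -50 0 0 0 0;0 0 -50 0 0 0 0;0 0 -30 0 0 0 0;0 0 0 0 0 0 0"
}}

```text
time_s: 23.85
tool_pos: [0.6118, -0.0108, 0.2934]
eef_rot: [0.002, 0.72, 0.694, 0.002]
wrist_force: [-0.4, 0.7, -0.1]
opening: 0.5
grip_force: 0.0
```

```bash
python3 - <<'E'
from h import *
np.set_printoptions(precision=4,suppress=True)
o=r.get_obs(); print(o['time_s'],o['tool_pos'],o['wrist_force'])
im=camera('wrist');s=camera('side');cv2.imwrite('pics/w8.png',im)
for n,lo,hi,b in(('red',(0,150,80),(6,255,255),(220,80,300,200)),('green',(50,120,60),(75,255,255),(100,80,180,200)),('blue',(110,170,120),(128,255,255),(175,80,230,200))):
    c=blob(hsv(im,lo,hi,b)); q=cast('wrist',c[:,0],.09,o); print(n,cv2.boundingRect(c),q.min(0),q.max(0))
a=cv2.resize(s[130:250,170:320],(400,320),interpolation=cv2.INTER_CUBIC)
b=cv2.resize(im,(400,300)); b=cv2.copyMakeBorder(b,0,20,0,0,cv2.BORDER_CONSTANT)
cv2.imwrite('pics/v8.png',np.hstack([a,b]))
E
```

```text
23.85 [ 0.6118 -0.0108  0.2934] [-0.388   0.7453 -0.0769]
red (244, 145, 21, 24) [ 0.6    -0.0161  0.09  ] [0.6222 0.0098 0.09  ]
green (134, 127, 22, 24) [0.4816 0.0084 0.09  ] [0.5049 0.0334 0.09  ]
blue (190, 128, 19, 22) [0.5423 0.0072 0.09  ] [0.562  0.0302 0.09  ]
```

View pics/v8.png

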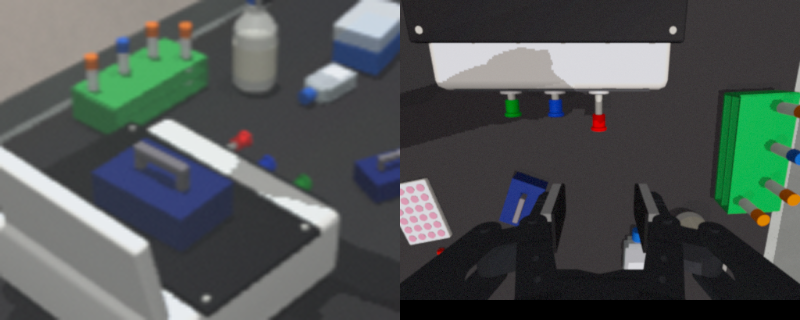

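Red is out 20.3 mm, at the first click. Green and blue are home, the shield is flat over the flask, and the robot is clear of everything.

```bash
python3 -c "
from station import ticket
print(ticket.job_done())"
```

```text
the job is handed in; nothing more can be done
None
```

I handed the job in at about 24 s: green slide pushed home first, shield set down flat over the orange-cap flask, then red drawn out about 20 mm to its first click, with blue still home.

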